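# Stand up the tipped cap tin and close up its lane

### The job

One tin of valve caps has tipped over in its lane of the feed rack: stand it upright on its foot, star cap up, behind the front tin of the same lane. Slide the two forward together under the tin chute until they rest touching each other and have pressed the orange spring stop at the end of that lane back a little, gently, without ramming the stop to its end. Leave the other lane and everything else on the shelf alone.

Things in the scene. Friction and masses are not known exactly. Their poses are not given: they have to be found in the camera images.
- rack: the fixed feed rack: base plate 340 mm (x) by 222 mm (y), its top (lane floor) 8 mm above the shelf. Origin under the plate's centre, on the shelf; x runs along both lanes from their open end to their stops (roughly to the robot's left), y towards the robot, z up. Lane centres at y = +53 mm (lane left) and -53 mm (lane right); red rails 6 mm wide rise 6 mm above the floor at y = -106, 0, +106 mm
- tipped_tin: the tin lying on the lane floor, free to roll: blue, yellow band, 44 mm diameter, body 80 mm tall, on top a gold star cap (27 mm wide, 12 mm tall), about 120 g. Origin: centre of its foot; z runs from foot to star cap. It lies in either lane, roughly along it (up to 0.2 rad askew), star cap towards the open end (rack -x), foot 35 to 60 mm behind the rack's origin, towards the front tin
- standing_tin: an identical tin standing upright in the other lane; origin: centre of its foot, z up. Leave it alone
- front_tin_left: an identical tin standing in lane left (the one nearer the robot), 15 to 40 mm ahead (rack +x) of the rack's origin; origin: centre of its foot, z up. When the tipped tin is in this lane this is the one to slide forward; otherwise leave it alone
- front_tin_right: the same in lane right (the farther one); to be slid forward only when the tipped tin is in that lane
- stop_left (a joint): orange spring stop at the end of lane left: plate 60 mm wide, 11 to 67 mm above the shelf. Its place is not reported: its face is 105 to 130 mm ahead (rack +x) of the rack's origin, to be found by touch or sight. Joint: how far it is pressed (m), 0 untouched, 0.018 hard end; gives at about 4 N, 7 N at 10 mm, stays where left. Each sliding tin resists with about 1 N. Wanted: 1 to 14 mm
- stop_right (a joint): orange spring stop at the end of lane right: plate 60 mm wide, 11 to 67 mm above the shelf. Its place is not reported: its face is 105 to 130 mm ahead (rack +x) of the rack's origin, to be found by touch or sight. Joint: how far it is pressed (m), 0 untouched, 0.018 hard end; gives at about 4 N, 7 N at 10 mm, stays where left. Each sliding tin resists with about 1 N. Wanted: 1 to 14 mm
- catch_cup: green plastic cup, 84 mm wide, 100 mm tall, under the low end of the chute, beyond lane right; origin: centre of its underside
- axle_nut: chrome axle nut, about 38 mm across, 14 mm tall, on the shelf; origin: centre of its underside
- spoke_wrench: flat steel spoke wrench 116 mm long, 32 mm wide, 6 mm thick, lying on the shelf; origin: centre of its underside
- star_cap: loose gold star-shaped valve cap, 24 mm wide, 16 mm tall, on the shelf; origin: centre of its underside
- bell: small brass bell, 68 mm wide, 68 mm tall with its knurled striker; origin: centre of its underside
- chute (a point): the sloped tin chute, fixed to the rack, crosses above both lanes; this point is midway between the lanes on its lower edge nearest their open end. From here it reaches 72 mm along rack +x. Underside 190 mm above the shelf over lane right, 210 mm over lane left; walls rise 25 mm above that. An upright gripper cannot work under it: come from the open end (rack -x), leaning
Things that resemble listed ones, but are neither listed nor needed, are in the scene too. Leave any red look-alike of the tipped_tin alone.

How it is judged:
By the outcome, as a careful person would: the job done as asked, in the order asked, and still so for the second after the job is handed in, with the robot touching nothing.
It also fails if it takes over 51 s, if anything falls off the work surface, if the arm or the gripper's body presses on something with over 40 N, if the wrist force passes 120 N, or if a joint passes its speed limit or range.

### The arm

A 6-joint arm with a two-finger parallel gripper is mounted at the origin on the work surface. World frame = base frame: x ahead of the robot, y to its left, z up, the work surface at z = 0. Lengths are in mm, angles in rad, forces in N, time in s.
With the tool pointing down it reaches from about 350 to 975 mm from the base axis. Payload 7.1 kg.
Tool frame: the origin (TCP) lies at the very end of the fingers, on their centre line; the grasp point (between the pads) lies 19 mm behind it (ctrl.tcp_to_grasp is the distance from the TCP to the grasp point, in mm); z points along the fingers, x is the direction in which the jaws open and shut, and the axes are right-handed (so a half turn about z gives the same grasp; the last joint's range is limited). The gripper opens to 88 mm and grips with 3 to 60 N. Pads are 20 mm wide; open, the fingers measure 115 mm over their backs; the gripper's body (75 mm by 178 mm) begins 61 mm behind the grasp point.
Start: joints at [-1.341, 0.423, 1.63, -0, 1.089, -0.019], TCP at [153.92, -605.734, 222.675] pointing down, gripper open.
Joint ranges: [-3, 3], [-0.9, 2.11], [0.09, 2.58], [-1.31, 4.45], [0.11, 2.69], [-2.54, 2.54]. Speed limits (rad/s): [2.39, 2.39, 3.01, 3.14, 3.14, 3.14].

### API

Orientations are given as a rotation vector (axis times angle).
In Python, from workcell import get_obs, viewer, ctrl, masks_of gives the robot as it stands. The module is installed in compiled form; this text tells all that it offers.
- The arm moves only by the shell command python3 -m inch 'ROWS'. ROWS is JSON, a list of rows, each an object of numbers: "tx", "ty", "tz": the shift along the tool's x, y, z in cm; "ax", "ay", "az": the turn, a rotation vector about the tool's x, y, z in degrees; "jaw": the opening, from 0 (shut) to 1 (fully open). In form: [{"tx": .., "ty": .., "tz": .., "ax": .., "ay": .., "az": .., "jaw": ..}, ...]. A call has 1 to 12 rows; each row shifts and turns the commanded pose from where the row before left it, along the tool's axes as they then stand; what a row does not reach is not made up. A row lasts 1/8 s, in which the tool goes at most 62.5 mm and 10.7 degrees, less where a joint would pass 70% of its speed; a pose out of reach is approached as far as the arm can. A call is refused whole if a number of a shift passes 6.25 or a number of a turn 10.7, either way. A call with a gripper value outside its range is refused whole. The fingers move at their own pace and stop on an object; the grip force is fixed at half the most. Time passes only in rows, so rows that do not move let the fingers close. It gives the time, the measured TCP pose, the force and the opening at its end, in the units of the state.
- get_obs(): the state, without advancing time (a new reading comes with each control period).
- viewer.get_image(name): name is "scene" or "side" or "wrist"; returns (picture, depth): 480x640x3 uint8, red, green, blue; 480x640 float32, mm along the optical axis (not along the pixel's ray), 0 where there is no reading.
- viewer.get_calibration(name): a dict with "fx", "fy", "cx", "cy" (pixels), "distortion" ([k1, k2, p1, p2, k3] as OpenCV has them; the pictures are not rectified), "rvec" (rotation vector, rad) and "tvec" (3), from world to camera coordinates, as OpenCV has them. Camera axes: x right, y down, z forward; pixel columns grow to the right and rows downward; lengths in mm; the calibration is good to about 2 mm. A picture is of the moment at which its call begins: read the wrist's pose just before it. get_calibration takes no time and is no camera call; for the wrist camera it gives the pose at the moment of the call.
- ctrl.close_job(): hands the job in, once; it reports no verdict.
Trained networks look in the newest picture that a camera, given by its name, has taken for a name from the list of things; names that differ only in an ending like _2 or _b are one class to them, and where a whole thing is asked for, a point or a joint stands for the part that bears it (a point fixed in the world has none). Each returns a list of dicts, best first, with "score" (0 to 1); they miss things now and then, are a little off and sometimes report something else, mostly with a low value. They report only what shows in the picture. A call takes as long as a camera call. They do not tell look-alikes from the thing itself.
- masks_of(camera, thing): "pixels" (480x640 bool, what is visible of it) and "location" ([column, row] in pixels, amid what is visible of it).
The state is a dict: "t": time; "qpos": joint angles; "qvel": joint speeds; "joint_torque": joint torques, N m; "ee_pos": TCP position; "orientation": TCP orientation; "ft_force": force on the tool from outside, world axes, zero at the start; "moment": the same for the moment, N m; "width": finger opening in mm.
Only numpy, scipy, OpenCV 4.12 (cv2) and the standard library are available. Lean on these libraries where they do the work, as an engineer would, in place of code of your own. Each camera call takes 0.05 s, during which the arm holds its last target. There are 200 camera calls.

## Working session

There is one attempt and no reset: what is moved stays moved. The work goes in short steps, Python scripts to look and compute and a shell command to move; the robot and the scene stay as the last step left them, time stands still between calls to the robot, and variables do not carry over. Pictures are saved under pics/ and viewed, about 8 in all and at most 12, crops included, and the job is handed in when it is done.

```bash
mkdir -p pics
cat > h.py <<'E'
import numpy as np, cv2
from workcell import get_obs, viewer, ctrl, masks_of
np.set_printoptions(precision=1,suppress=True)
def cloud(name,d,c=None):
    c=c or viewer.get_calibration(name)
    K=np.array([[c['fx'],0,c['cx']],[0,c['fy'],c['cy']],[0,0,1.]])
    v,u=np.mgrid[0:480,0:640]
    p=cv2.undistortPoints(np.stack([u,v],-1).reshape(-1,1,2).astype(float),K,np.array(c['distortion'])).reshape(480,640,2)
    P=np.dstack([p[...,0]*d,p[...,1]*d,d])
    R=cv2.Rodrigues(np.array(c['rvec'],float))[0]
    return (P-np.array(c['tvec']).reshape(3))@R
def save(n,im): cv2.imwrite('pics/'+n,im[...,::-1])
E
python3 - <<'E'
from h import *
a,_=viewer.get_image('scene');b,_=viewer.get_image('side')
save('scene.png',a);save('side.png',b);o=get_obs();print(o)
for n in('scene','side'):
  c=viewer.get_calibration(n);R=cv2.Rodrigues(np.array(c['rvec'],float))[0];print(n,-R.T@np.array(c['tvec']).reshape(3),R[2])
E
```

```text
{'t': 0.1, 'qpos': array([-1.3,  0.4,  1.6,  0. ,  1.1, -0. ]), 'qvel': array([ 0., -0., -0., -0.,  0., -0.]), 'joint_torque': array([ -0. , -54.6, -27.4,   0.1,   0. ,  -0. ]), 'ee_pos': array([ 153.8, -605.3,  222. ]), 'orientation': array([-2.5,  1.9,  0. ]), 'ft_force': array([-0.3,  0.1, -0.3]), 'moment': array([ 0.,  0., -0.]), 'width': 87.66463959529433}
scene [1051.   632.4 1100.1] [-0.4 -0.5 -0.8]
side [467.7 931.4 674. ] [ 0.  -0.9 -0.5]
```

View pics/scene.png

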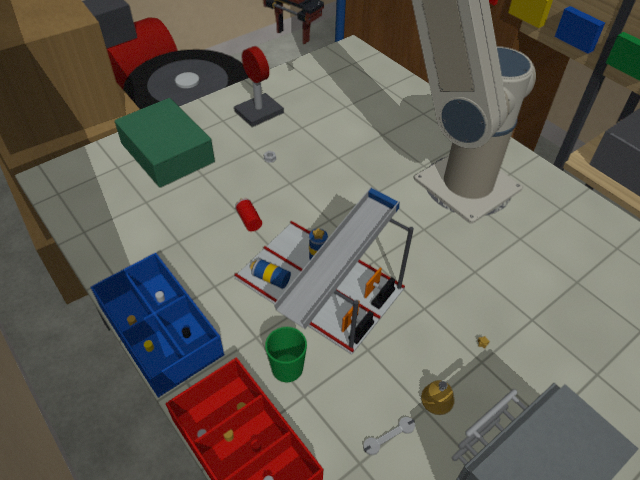

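View pics/side.png

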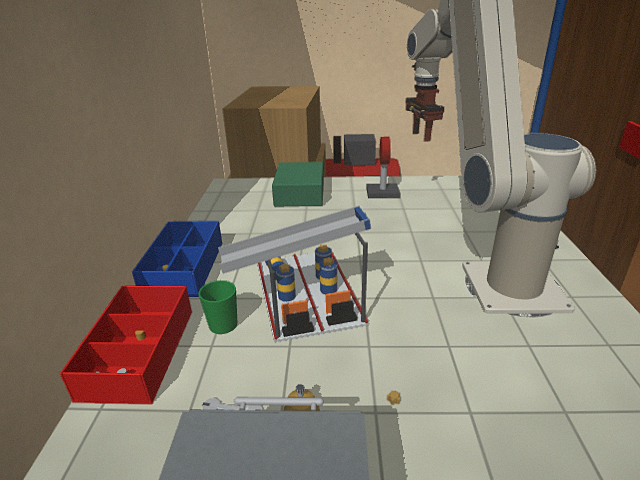

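The tipped tin is in the far lane (lane right), at about (270,272) in the scene view, with its cap towards the open end. A red decoy tin lies at (249,215). Next I measure poses.

```bash
cat > m.py <<'E'
from h import *
def redrails(im,P):
    h=cv2.cvtColor(im,cv2.COLOR_RGB2HSV)
    return ((h[...,0]<6)|(h[...,0]>174))&(h[...,1]>150)&(h[...,2]>60)&(P[...,2]>4)&(P[...,2]<22)
E
python3 - <<'E'
from m import *
for n in('scene','side'):
  im,d=viewer.get_image(n);P=cloud(n,d);np.savez(n+'.npz',im=im,P=P,d=d)
  print(n)
  for t in('rack','tipped_tin','stop_right','stop_left','chute','catch_cup'):
    for m in masks_of(n,t)[:5]:
      k=m['pixels']&(d>0);Q=P[k]
      if len(Q)>5: print(t,round(m['score'],2),np.array(m['location']),len(Q),'med',np.median(Q,0),'lo',np.percentile(Q,3,0),'hi',np.percentile(Q,97,0))
      if t=='rack' and m['score']>.5:
        r=redrails(im,P)&cv2.dilate(m['pixels'].astype(np.uint8),np.ones((9,9))).astype(bool)
        Q=P[r];np.save('rails_'+n,Q);print('rails',len(Q),Q.mean(0),cv2.minAreaRect(Q[:,:2].astype(np.float32)))
E
```

```text
scene
rack 0.95 [336.1 274.6] 12581 med [552.8  90.5 142.6] lo [ 403.7 -141.     3.4] hi [697.7 186.9 233.1]
rails 499 [562.1  24.3  14.2] ((540.0037841796875, 13.29949951171875), (221.79208374023438, 341.5135498046875), 14.965965270996094)
tipped_tin 0.63 [268.3 270.7] 695 med [631.1 -53.   46. ] lo [600.2 -97.4  19.7] hi [655.4 -17.4  54.6]
tipped_tin 0.6 [247.1 214.5] 509 med [ 564.8 -242.1   38.7] lo [ 538.5 -290.8    7.5] hi [ 583.5 -213.3   46.2]
stop_right 0.51 [344.9 320.3] 151 med [574.9 154.3  48.9] lo [557.4 147.4  11.9] hi [588.1 158.6  69.3]
stop_left 0.58 [370.5 283.9] 214 med [465.6 114.7  51.1] lo [433.5 104.5  18. ] hi [488.6 121.2  69.4]
chute 0.87 [333.2 276.2] 12327 med [554.2  90.8 166.3] lo [ 405.  -140.     4.2] hi [698.2 186.9 233.3]
catch_cup 0.84 [284. 350.] 1830 med [726.7 137.   62.2] lo [693.9 109.6   5.1] hi [768.5 185.2 102.1]
side
rack 0.6 [304.  264.6] 8452 med [540.9  91.  157.7] lo [ 398.5 -134.9    1.6] hi [696.2 197.3 236.4]
rails 409 [541.5  49.5  14.1] ((539.1495361328125, 18.793106079101562), (216.5856475830078, 331.5963439941406), 14.970531463623047)
tipped_tin 0.54 [277.1 264.7] 125 med [620.8 -45.9  51.1] lo [600.4 -71.5  45.3] hi [637.1 153.1 184.2]
stop_right 0.66 [291.6 307.7] 274 med [561.9 151.   53.5] lo [534.  142.7  21. ] hi [585.  157.7  67.2]
stop_left 0.68 [335.9 297.8] 311 med [465.6 113.6  52.4] lo [432.6 104.   19.2] hi [486.8 121.   68.3]
chute 0.87 [305.  256.2] 7856 med [542.9  92.1 174.2] lo [ 401.2 -116.8    5.7] hi [696.  197.4 236.9]
catch_cup 0.67 [218.5 307.6] 1677 med [728.3 170.2  68.9] lo [693.8 109.5   4.8] hi [767.1 186.7 100.3]
```

```bash
cat >> m.py <<'E'
from scipy.optimize import least_squares
O=np.array([539.7,14.0]);YAW=np.deg2rad(104.966)
c,s=np.cos(YAW),np.sin(YAW)
def rk(P): 
    q=np.array(P,float).copy();d=q[...,:2]-O
    q[...,0]=d@np.array([c,s]);q[...,1]=d@np.array([-s,c]);return q
def wd(x,y): return O+x*np.array([c,s])+y*np.array([-s,c])
E
python3 - <<'E'
from m import *
A=np.load('rails_scene.npy');print('rails rack y hist',np.histogram(rk(A)[:,1],[-115,-111,-109,-107,-105,-103,-100,-10,-4,-2,0,2,4,10,100,103,105,107,109,115]))
for n in('scene','side'):
  z=np.load(n+'.npz');im,P=z['im'],rk(z['P']);d=z['d']
  h=cv2.cvtColor(im,cv2.COLOR_RGB2HSV);H,S,V=[h[...,i].astype(int) for i in range(3)]
  ins=(abs(P[...,0])<168)&(abs(P[...,1])<109)&(d>0)
  print(n)
  fl=ins&(S<40)&(P[...,2]<25);print('floor z',np.median(P[fl][:,2]),fl.sum())
  lane=ins&(P[...,1]<-8)&(P[...,1]>-98)&(P[...,2]>14)&(P[...,2]<115)
  col=(S>90)&(((H>100)&(H<128))|((H>15)&(H<35)))
  Q=P[lane&col&(P[...,0]<-20)];np.save('tin_'+n,Q);print('tip',len(Q),np.percentile(Q,[1,50,99],0))
  g=P[lane&(S>90)&(H>15)&(H<35)&(P[...,0]<-20)]
  Q=P[lane&col&(P[...,0]>-20)&(P[...,0]<90)];print('front',len(Q),np.percentile(Q,[1,50,99],0) if len(Q) else '')
  Q=P[lane&(S>120)&(H>5)&(H<15)&(P[...,0]>90)];print('stop',len(Q),np.percentile(Q,[1,20,50,80,99],0) if len(Q) else '')
  Q=P[(abs(P[...,0])<168)&(P[...,1]>-100)&(P[...,1]<100)&(d>0)&(P[...,2]>180)&(P[...,2]<245)&(S<60)];print('chute',len(Q),np.percentile(Q,[1,50,99],0))
  def f(p,Q):
    x0,y0,a,z0=p;dx=Q[:,0]-x0;dy=Q[:,1]-y0
    lat=-np.sin(a)*dx+np.cos(a)*dy
    return np.hypot(lat,Q[:,2]-z0)-22
  if n=='scene':
    Q=np.load('tin_scene.npy')
    r=least_squares(lambda p:f(p,Q),[Q[:,0].mean(),Q[:,1].mean(),0,30],loss='soft_l1',f_scale=1.5)
    x0,y0,a,z0=r.x;ax=np.cos(a)*(Q[:,0]-x0)+np.sin(a)*(Q[:,1]-y0)
    print('cyl',r.x,'axial',np.percentile(ax,[0,1,2,5,50,95,98,99,100]),'res',np.median(abs(f(r.x,Q))),a)
  # crop
  x1=slice(180,360) if n=='scene' else slice(220,340)
  cr=im[x1,220:420] if n=='scene' else im[x1,240:390]
  save('crop_'+n+'.png',cv2.resize(cr,None,fx=4,fy=4)[:600])
E
```

```text
rails rack y hist (array([ 1, 11, 65, 95, 50, 12,  3,  5, 27, 39, 38, 25,  5,  0, 18, 26, 42,
       22, 15]), array([-115, -111, -109, -107, -105, -103, -100,  -10,   -4,   -2,    0,
          2,    4,   10,  100,  103,  105,  107,  109,  115]))
scene
floor z 8.274979159084658 4572
tip 623 [[-140.9  -88.6   19.1]
 [ -84.9  -71.3   46.4]
 [ -50.7  -40.9   56. ]]
front 0 
stop 122 [[122.5 -84.   15.2]
 [125.4 -80.1  31.4]
 [127.3 -70.3  50.4]
 [128.1 -58.   65.2]
 [129.1 -23.1  71.9]]
chute 3475 [[ 40.5 -98.4 184. ]
 [ 74.2  -1.6 206.2]
 [160.3  98.6 238.4]]
cyl [-393.7 -103.9    0.1   30. ] axial [250.5 253.7 256.  270.2 310.4 343.3 344.3 344.6 345.9] res 1.544656076503479 0.13583502538783687
side
floor z 8.660550157794983 2673
tip 115 [[-116.5  -88.2   17.5]
 [ -76.5  -68.7   49.7]
 [ -51.3  -47.7   54.2]]
front 488 [[ 12.2 -77.   15.4]
 [ 35.4 -58.2  60.6]
 [ 42.4 -36.1 101.6]]
stop 306 [[123.4 -82.4  16.2]
 [125.3 -75.9  43. ]
 [126.5 -56.6  53.8]
 [127.8 -37.5  63.1]
 [157.5 -25.4  68.2]]
chute 2464 [[ 38.  -98.2 185.5]
 [ 64.4   1.9 211.3]
 [163.   99.2 240. ]]
```

View pics/crop_side.png

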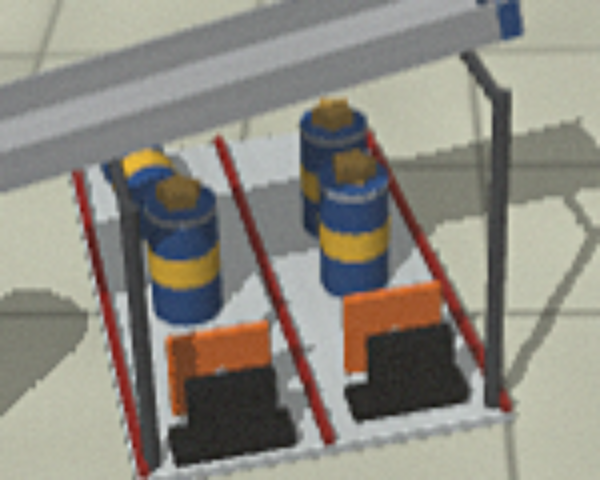

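The side view matches the fit. The tipped tin's foot is at rack (-52,-57), yaw 0.136, and the front tin is near (20,-57). The chute spans x≈40 to 112. My plan has three parts:
- Grasp near the cap with the tool leaning 60° from the open end.
- Turn the tin up and set it down at x≈-125.
- Push it forward with a leaning tool.

```bash
cat > go.py <<'E'
import sys
from m import *
from scipy.spatial.transform import Rotation as Ro
# usage: go.py gx gy gz lean_deg yaw_rad flip [t] -> from current TCP; g = grasp point (t: TCP) in rack frame
def target(gx,gy,gz,lean,yaw,flip,tcp):
    b=np.deg2rad(lean);h=YAW+yaw;f=np.array([np.cos(h),np.sin(h),0]);l=np.array([-np.sin(h),np.cos(h),0])
    z=np.sin(b)*f-np.cos(b)*np.array([0,0,1]);x=flip*l;R=np.stack([x,np.cross(z,x),z],1)
    p=np.r_[wd(gx,gy),gz];return (p if tcp else p+19*z),R
if __name__=='__main__':
    a=[float(v) for v in sys.argv[1:7]];p,R=target(*a,len(sys.argv)>7)
    o=get_obs();R0=Ro.from_rotvec(o['orientation']).as_matrix();p0=o['ee_pos']
    np.set_printoptions(precision=2,suppress=True)
    print('q',o['qpos'],'tcp rack',rk(p0),'F',o['ft_force'],'w',o['width'],'t',o['t'])
    print('target tcp',p,'shift now-frame cm',R0.T@(p-p0)/10,'after-turn frame cm',R.T@(p-p0)/10)
    print('turn deg tool',np.rad2deg(Ro.from_matrix(R0.T@R).as_rotvec()),'tool z rack',np.r_[rk(np.r_[O+R0[:2,2],0])[:2],R0[2,2]])
E
for f in 1 -1; do python3 go.py -200 -76 150 0 0.136 $f; done
python3 - <<'E'
from m import *
z=np.load('scene.npz');im,P=z['im'],rk(z['P']);h=cv2.cvtColor(im,cv2.COLOR_RGB2HSV).astype(int)
k=(P[...,1]>10)&(P[...,1]<100)&(abs(P[...,0])<80)&(h[...,1]>90)&(h[...,0]>15)&(h[...,0]<128)&(P[...,2]>16)&(P[...,2]<110)
print(np.percentile(P[k],[1,50,99],0),k.sum())
z=np.load('side.npz');im,P=z['im'],rk(z['P']);h=cv2.cvtColor(im,cv2.COLOR_RGB2HSV).astype(int)
k=(P[...,1]>10)&(P[...,1]<100)&(P[...,0]<0)&(P[...,0]>-80)&(h[...,1]>90)&(h[...,0]>15)&(h[...,0]<128)&(P[...,2]>16)&(P[...,2]<110)
print(np.percentile(P[k],[1,50,99],0),k.sum())
E
```

```text
q [-1.34  0.42  1.63  0.    1.09 -0.02] tcp rack [-499.09  532.72  222.69] F [-0.46  0.3   0.46] w 87.83598007094754 t 0.8
target tcp [ 664.77 -159.59  131.  ] shift now-frame cm [-30.66 -60.5    9.17] after-turn frame cm [-64.36  21.38   9.17]
turn deg tool [-0.  -0.  81.5] tool z rack [-0. -0. -1.]
q [-1.34  0.42  1.63  0.    1.09 -0.02] tcp rack [-499.09  532.72  222.69] F [-0.46  0.3   0.46] w 87.83598007094754 t 0.8
target tcp [ 664.77 -159.59  131.  ] shift now-frame cm [-30.66 -60.5    9.17] after-turn frame cm [ 64.36 -21.38   9.17]
turn deg tool [  0.   -0.  -98.5] tool z rack [-0. -0. -1.]
[[-67.1  33.5  27.4]
 [-43.3  46.2  87.4]
 [-26.6  75.  102.3]] 289
[[-56.4  35.4  20.3]
 [-38.4  46.1  87.5]
 [-26.1  75.2 102.2]] 193
```

```bash
python3 - <<'E'
from m import *
z=np.load('scene.npz');P=z['P']
for u,v in((258,60),(256,75),(258,105),(270,156),(165,130),(205,150),(160,165)):print(u,v,P[v,u])
E
python3 -m inch '[{"tz":-1,"jaw":0.62},{"tx":-2.6,"ty":-5.2},{"tx":-2.6,"ty":-5.2},{"tx":-2.6,"ty":-5.2}]'; python3 go.py -200 -76 150 0 0.136 1
```

```text
258 60 [ 286.4 -590.4  203.4]
256 75 [ 293.7 -595.3  154.4]
258 105 [ 287.3 -607.1   39.1]
270 156 [ 371.7 -425.5    4.1]
165 130 [ 595.8 -604.    93.2]
205 150 [ 534.9 -500.2   60.2]
160 165 [ 671.5 -493.2   84.4]
q [-1.34  0.42  1.63  0.    1.09 -0.02] tcp rack [-499.09  532.72  222.69] F [-0.46  0.3   0.46] w 87.83598007094754 t 0.8
target tcp [ 664.77 -159.59  131.  ] shift now-frame cm [-30.66 -60.5    9.17] after-turn frame cm [-64.36  21.38   9.17]
turn deg tool [-0.  -0.  81.5] tool z rack [-0. -0. -1.]$[0]: bad value
```

The red lamp (about 210 mm tall, near (286,-590)) is beside the path, so I rise first. The refused call did not move the arm.

```bash
python3 -m inch '[{"tx":0,"ty":0,"tz":-6,"ax":0,"ay":0,"az":0,"jaw":0.62},{"tx":0,"ty":0,"tz":-6,"ax":0,"ay":0,"az":0,"jaw":0.62},{"tx":-2.6,"ty":-5.2,"tz":0,"ax":0,"ay":0,"az":0,"jaw":0.62},{"tx":-2.6,"ty":-5.2,"tz":0,"ax":0,"ay":0,"az":0,"jaw":0.62},{"tx":-2.6,"ty":-5.2,"tz":0,"ax":0,"ay":0,"az":0,"jaw":0.62}]'; python3 go.py -200 -76 150 0 0.136 1
```

```text
t: 1.42
ee_pos: [286.9, -490.6, 343.0]
orientation: [2.479, -1.93, 0.001]
ft_force: [0.5, -0.1, -0.6]
width: 54.7
q [-1.06  0.22  1.63  0.    1.29  0.26] tcp rack [-422.2   374.52  343.02] F [ 0.45 -0.08 -0.63] w 54.65662310438946 t 1.425
target tcp [ 664.77 -159.59  131.  ] shift now-frame cm [-22.83 -44.75  21.2 ] after-turn frame cm [-47.65  15.91  21.2 ]
turn deg tool [-0.05 -0.02 81.45] tool z rack [-0. -0. -1.]
```

```bash
python3 -m inch '[{"tx":-2.8,"ty":-5.5,"tz":0,"ax":0,"ay":0,"az":0,"jaw":0.62},{"tx":-2.8,"ty":-5.5,"tz":0,"ax":0,"ay":0,"az":0,"jaw":0.62},{"tx":-2.8,"ty":-5.5,"tz":0,"ax":0,"ay":0,"az":0,"jaw":0.62},{"tx":-2.8,"ty":-5.5,"tz":0,"ax":0,"ay":0,"az":0,"jaw":0.62},{"tx":-2.8,"ty":-5.5,"tz":0,"ax":0,"ay":0,"az":0,"jaw":0.62},{"tx":-2.8,"ty":-5.5,"tz":0,"ax":0,"ay":0,"az":0,"jaw":0.62},{"tx":-2.8,"ty":-5.5,"tz":0,"ax":0,"ay":0,"az":0,"jaw":0.62},{"tx":-2.8,"ty":-5.5,"tz":0,"ax":0,"ay":0,"az":0,"jaw":0.62}]'; python3 -m inch '[{"tx":0,"ty":0,"tz":0,"ax":0,"ay":0,"az":-9.85,"jaw":0.62},{"tx":0,"ty":0,"tz":0,"ax":0,"ay":0,"az":-9.85,"jaw":0.62},{"tx":0,"ty":0,"tz":0,"ax":0,"ay":0,"az":-9.85,"jaw":0.62},{"tx":0,"ty":0,"tz":0,"ax":0,"ay":0,"az":-9.85,"jaw":0.62},{"tx":0,"ty":0,"tz":0,"ax":0,"ay":0,"az":-9.85,"jaw":0.62},{"tx":0,"ty":0,"tz":0,"ax":0,"ay":0,"az":-9.85,"jaw":0.62},{"tx":0,"ty":0,"tz":0,"ax":0,"ay":0,"az":-9.85,"jaw":0.62},{"tx":0,"ty":0,"tz":0,"ax":0,"ay":0,"az":-9.85,"jaw":0.62},{"tx":0,"ty":0,"tz":0,"ax":0,"ay":0,"az":-9.85,"jaw":0.62},{"tx":0,"ty":0,"tz":0,"ax":0,"ay":0,"az":-9.85,"jaw":0.62}]'
python3 go.py -200 -76 150 60 0.136 -1
cat >> m.py <<'E'
def tinfit(n):
    im,d=viewer.get_image(n);P=rk(cloud(n,d));h=cv2.cvtColor(im,cv2.COLOR_RGB2HSV).astype(int)
    k=(P[...,1]<-8)&(P[...,1]>-98)&(P[...,2]>14)&(P[...,2]<60)&(P[...,0]<-30)&(P[...,0]>-160)&(h[...,1]>90)&(((h[...,0]>100)&(h[...,0]<128))|((h[...,0]>15)&(h[...,0]<35)))
    Q=P[k];x0,y0=Q[:,0].mean(),Q[:,1].mean()
    f=lambda p:np.hypot(-np.sin(p[1])*(Q[:,0]-x0)+np.cos(p[1])*(Q[:,1]-p[0]),Q[:,2]-p[2])-22
    r=least_squares(f,[y0,0,30],loss='soft_l1',f_scale=1.5);a=r.x[1]
    t=np.cos(a)*(Q[:,0]-x0)+np.sin(a)*(Q[:,1]-r.x[0])
    e=np.percentile(t,[1,99]);print(n,len(Q),'yaw %.3f'%a,'z',r.x[2],'res',np.median(abs(f(r.x))))
    for q in e:print('end',x0+q*np.cos(a),r.x[0]+q*np.sin(a))
    return im,P
E
python3 - <<'E'
from m import *
im,P=tinfit('wrist');save('w1.png',im)
tinfit('scene')
E
```

```text
t: 2.42
ee_pos: [658.6, -164.7, 342.8]
orientation: [2.48, -1.928, 0.001]
ft_force: [0.5, -0.8, 0.3]
width: 54.3
t: 3.68
ee_pos: [657.2, -166.3, 342.6]
orientation: [-3.078, -0.628, 0.0]
ft_force: [0.7, 0.9, -0.1]
width: 54.6
q [-0.27  0.4   1.38 -0.    1.36 -0.67] tcp rack [-204.47  -66.93  342.64] F [ 0.69  0.95 -0.07] w 54.59572545185188 t 3.675
target tcp [ 658.41 -144.42  140.5 ] shift now-frame cm [ 0.97 -1.96 20.21] after-turn frame cm [ 0.96 16.52 11.81]
turn deg tool [60.    0.17  0.29] tool z rack [ 0.  0. -1.]
wrist 2401 yaw 0.159 z 29.918659713744884 res 0.5273408917754097
end -141.87637291381535 -71.64111489122922
end -54.85606770292663 -57.669229921802405
scene 621 yaw 0.146 z 29.95998536115914 res 1.485362017982382
end -141.9863510007941 -70.00884746304392
end -52.455003363409105 -56.86428897005283
```

View pics/w1.png

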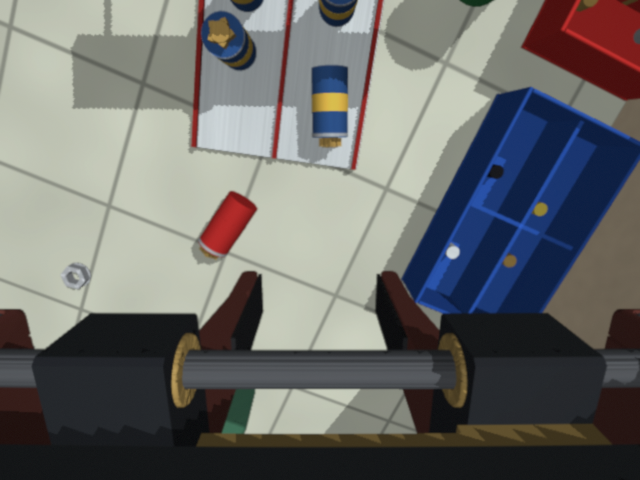

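The wrist view agrees: the tin is at (330,100) with its cap at (330,142) towards the open end, yaw ≈0.15. The red decoy at (228,225) is clear of the path. Now I lean by 60°.

```bash
python3 -m inch '[{"tx":0,"ty":0,"tz":0,"ax":10,"ay":0,"az":0,"jaw":0.64},{"tx":0,"ty":0,"tz":0,"ax":10,"ay":0,"az":0,"jaw":0.64},{"tx":0,"ty":0,"tz":0,"ax":10,"ay":0,"az":0,"jaw":0.64},{"tx":0,"ty":0,"tz":0,"ax":10,"ay":0,"az":0,"jaw":0.64},{"tx":0,"ty":0,"tz":0,"ax":10,"ay":0,"az":0,"jaw":0.64},{"tx":0,"ty":0,"tz":0,"ax":10,"ay":0,"az":0,"jaw":0.64}]'; python3 go.py -111 -66 34 60 0.15 -1
```

```text
t: 4.53
ee_pos: [657.4, -167.0, 343.0]
orientation: [-2.059, -0.41, 0.242]
ft_force: [-0.0, 0.8, 0.5]
width: 56.7
q [-0.51  0.83  0.99  0.69  2.14 -0.78] tcp rack [-205.27  -66.97  342.96] F [-0.02  0.83  0.48] w 56.66101666081196 t 4.525
target tcp [625.55 -61.11  24.5 ] shift now-frame cm [ 1.22 22.19 25.35] after-turn frame cm [ 1.31 22.09 25.43]
turn deg tool [-0.27 -0.74 -0.61] tool z rack [ 0.86  0.12 -0.5 ]
```

```bash
python3 -m inch '[{"tx":0.3,"ty":5.5,"tz":0,"ax":0,"ay":-0.7,"az":-0.6,"jaw":0.64},{"tx":0.3,"ty":5.5,"tz":0,"ax":0,"ay":0,"az":0,"jaw":0.64},{"tx":0.3,"ty":5.5,"tz":0,"ax":0,"ay":0,"az":0,"jaw":0.64},{"tx":0.3,"ty":5.5,"tz":0,"ax":0,"ay":0,"az":0,"jaw":0.64},{"tx":0,"ty":0,"tz":5,"ax":0,"ay":0,"az":0,"jaw":0.64},{"tx":0,"ty":0,"tz":5,"ax":0,"ay":0,"az":0,"jaw":0.64},{"tx":0,"ty":0,"tz":5,"ax":0,"ay":0,"az":0,"jaw":0.64},{"tx":0,"ty":0,"tz":2,"ax":0,"ay":0,"az":0,"jaw":0.64},{"tx":0,"ty":0,"tz":0,"ax":0,"ay":0,"az":0,"jaw":0.64}]'; python3 go.py -111 -66 34 60 0.15 -1
python3 - <<'E'
from m import *
im,P=tinfit('wrist');save('w2.png',im)
E
```

```text
t: 5.65
ee_pos: [652.7, -126.0, 66.4]
orientation: [-2.058, -0.43, 0.251]
ft_force: [0.4, 0.1, 0.3]
width: 56.4
q [-0.47  1.1   1.11  0.6   1.82 -1.01] tcp rack [-164.43  -73.05   66.4 ] F [0.37 0.06 0.27] w 56.37679074116445 t 5.65
target tcp [625.55 -61.11  24.5 ] shift now-frame cm [0.12 0.13 8.19] after-turn frame cm [0.1  0.11 8.19]
turn deg tool [-0.1   0.12 -0.02] tool z rack [ 0.86  0.13 -0.5 ]
wrist 6790 yaw 0.153 z 30.093231404599617 res 0.7294607195176663
end -146.3335485079335 -73.43000834510644
end -56.975232905041764 -59.65382541518443
```

View pics/w2.png

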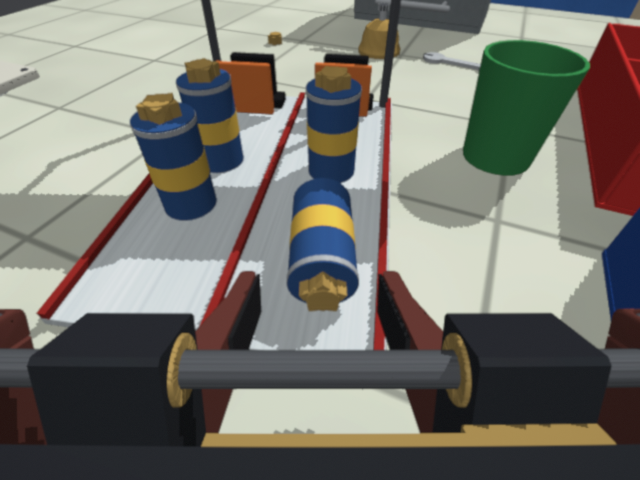

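The tin lies centred between the fingers (column ≈322), in line with the approach. I advance and grip.

```bash
python3 -m inch '[{"tx":0.1,"ty":0.1,"tz":3,"ax":0,"ay":0,"az":0,"jaw":0.64},{"tx":0,"ty":0,"tz":3,"ax":0,"ay":0,"az":0,"jaw":0.64},{"tx":0,"ty":0,"tz":2.2,"ax":0,"ay":0,"az":0,"jaw":0.64},{"tx":0,"ty":0,"tz":0,"ax":0,"ay":0,"az":0,"jaw":0.64}]'; python3 go.py -111 -66 34 60 0.15 -1; python3 -m inch '[{"tx":0,"ty":0,"tz":0,"ax":0,"ay":0,"az":0,"jaw":0.35},{"tx":0,"ty":0,"tz":0,"ax":0,"ay":0,"az":0,"jaw":0.35},{"tx":0,"ty":0,"tz":0,"ax":0,"ay":0,"az":0,"jaw":0.35},{"tx":0,"ty":0,"tz":0,"ax":0,"ay":0,"az":0,"jaw":0.35}]'
```

```text
t: 6.2
ee_pos: [625.9, -61.8, 25.0]
orientation: [-2.058, -0.432, 0.248]
ft_force: [-0.4, -0.2, 0.5]
width: 56.1
q [-0.41  1.09  1.25  0.63  1.68 -1.06] tcp rack [-95.51 -63.68  25.  ] F [-0.38 -0.23  0.46] w 56.088677801598564 t 6.2
target tcp [625.55 -61.11  24.5 ] shift now-frame cm [-0.    0.    0.09] after-turn frame cm [-0.    0.    0.09]
turn deg tool [-0.05  0.06  0.13] tool z rack [ 0.86  0.13 -0.5 ]
t: 6.7
ee_pos: [626.8, -62.8, 25.9]
orientation: [-2.059, -0.433, 0.244]
ft_force: [0.9, -2.3, 4.0]
width: 43.2
```

```bash
python3 -m inch '[{"tx":0,"ty":-2,"tz":-1.2,"ax":0,"ay":0,"az":0,"jaw":0.35},{"tx":0,"ty":-4,"tz":-2.3,"ax":0,"ay":0,"az":0,"jaw":0.35},{"tx":0,"ty":-4,"tz":-2.3,"ax":0,"ay":0,"az":0,"jaw":0.35},{"tx":0,"ty":-4,"tz":-2.3,"ax":0,"ay":0,"az":0,"jaw":0.35},{"tx":0,"ty":0,"tz":0,"ax":-9,"ay":0,"az":0,"jaw":0.35},{"tx":0,"ty":0,"tz":0,"ax":-9,"ay":0,"az":0,"jaw":0.35},{"tx":0,"ty":0,"tz":0,"ax":-9,"ay":0,"az":0,"jaw":0.35},{"tx":0,"ty":0,"tz":0,"ax":-9,"ay":0,"az":0,"jaw":0.35},{"tx":0,"ty":0,"tz":0,"ax":-9,"ay":0,"az":0,"jaw":0.35},{"tx":0,"ty":0,"tz":0,"ax":-9,"ay":0,"az":0,"jaw":0.35}]'; python3 -m inch '[{"tx":0,"ty":0,"tz":0,"ax":-9,"ay":0,"az":0,"jaw":0.35},{"tx":0,"ty":0,"tz":0,"ax":-9,"ay":0,"az":0,"jaw":0.35},{"tx":0,"ty":0,"tz":0,"ax":-9,"ay":0,"az":0,"jaw":0.35},{"tx":0,"ty":0,"tz":0,"ax":-9,"ay":0,"az":0,"jaw":0.35},{"tx":0,"ty":0,"tz":0,"ax":0,"ay":0,"az":0,"jaw":0.35}]'; python3 go.py -130 -57 68 -30 0.15 -1
python3 - <<'E'
from m import *
for n in ('scene','side'):
  im,d=viewer.get_image(n);P=rk(cloud(n,d));np.savez(n+'2.npz',im=im,P=P)
  if n=='scene': save('s2.png',cv2.resize(im[130:330,150:430],None,fx=2.8,fy=2.8))
E
```

```text
t: 7.95
ee_pos: [625.8, -62.5, 189.1]
orientation: [-2.979, -0.624, 0.023]
ft_force: [-0.4, -0.1, -1.0]
width: 43.5
t: 8.57
ee_pos: [624.2, -60.7, 186.8]
orientation: [2.57, 0.542, 0.146]
ft_force: [0.2, 0.6, -1.5]
width: 43.7
q [ 0.12  0.44  1.81 -0.69  0.85  0.16] tcp rack [-93.97 -62.33 186.77] F [ 0.16  0.57 -1.49] w 43.72569502013461 t 8.575
target tcp [ 632.14 -105.58   51.55] shift now-frame cm [-1.09 -2.91 13.93] after-turn frame cm [-1.07 -2.92 13.93]
turn deg tool [-0.06 -0.16  0.22] tool z rack [-0.49 -0.08 -0.87]
```

View pics/s2.png

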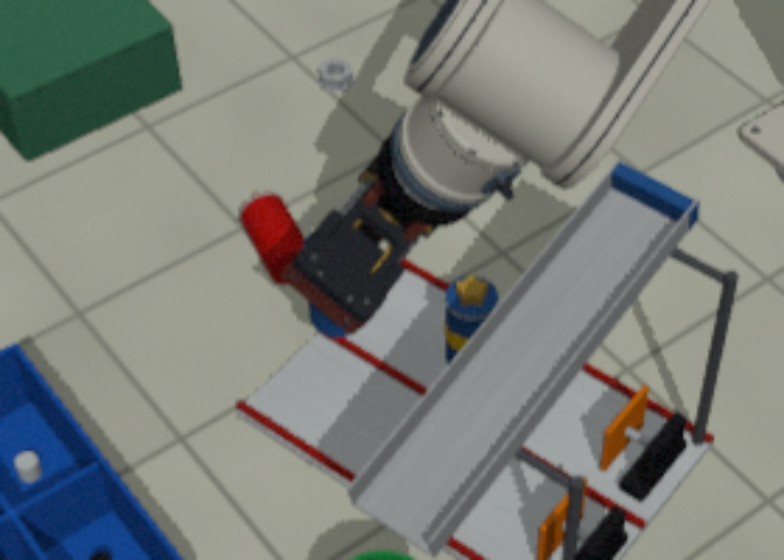

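Run:
```python
from m import *
from scipy.spatial.transform import Rotation as Ro
A=[]
for n in('scene','side'):
  z=np.load(n+'2.npz');P=z['P'];h=cv2.cvtColor(z['im'],cv2.COLOR_RGB2HSV).astype(int)
  k=(np.linalg.norm(P-[-85,-61,185],axis=-1)<75)&(h[...,1]>110)&(h[...,0]>14)&(h[...,0]<128)&(P[...,2]>115)
  b=k&(h[...,0]>100);y=k&(h[...,0]<35)
  for nm,m in(('blue',b),('yel',y)):
    if m.sum()>3:print(n,nm,m.sum(),np.percentile(P[m],[2,50,98],0).ravel())
  A.append(P[k])
Q=np.vstack(A)
f=lambda p:np.linalg.norm(np.cross(Q-np.r_[p[:2],180],(lambda v:v/np.linalg.norm(v))(np.r_[p[2:],1])),axis=1)-22
r=least_squares(f,[-85,-61,0,0],loss='soft_l1',f_scale=1.5);print('axis',r.x,r.x[2:]*57.3,np.median(abs(f(r.x))),'cov',np.sqrt(np.diag(np.linalg.inv(r.jac.T@r.jac)))*1.5)
```

```text
scene blue 60 [-97.7 -84.5 143.6 -84.  -81.  156.3 -72.9 -72.9 171.5]
side blue 207 [-86.7 -81.5 150.9 -73.9 -62.6 196.4 -68.4 -42.9 223.6]
side yel 127 [-90.9 -82.4 172.9 -73.8 -62.4 183.3 -67.3 -41.7 235.4]
axis [-92.3 -61.   -0.   -0. ] [-1.7 -0.5] 1.1371396363721544 cov [0.1 0.2 0.  0. ]
```

```bash
python3 go.py -137 -59 58.8 -30 0.15 -1 t
```

```text
q [ 0.12  0.44  1.81 -0.69  0.85  0.16] tcp rack [-95.73 -63.46 187.65] F [ 0.32  0.59 -1.05] w 43.71620907564072 t 8.675
target tcp [ 632.08 -103.12   58.8 ] shift now-frame cm [-1.11 -2.93 13.17] after-turn frame cm [-1.06 -2.97 13.17]
turn deg tool [-0.16 -0.21  0.02] tool z rack [-0.49 -0.08 -0.87]
```

```bash
python3 -m inch '[{"tx":-0.3,"ty":-1,"tz":2.6,"ax":0,"ay":0,"az":0,"jaw":0.35},{"tx":-0.3,"ty":-1,"tz":3,"ax":0,"ay":0,"az":0,"jaw":0.35},{"tx":-0.3,"ty":-0.9,"tz":3,"ax":0,"ay":0,"az":0,"jaw":0.35},{"tx":-0.2,"ty":0,"tz":2.6,"ax":0,"ay":0,"az":0,"jaw":0.35},{"tx":0,"ty":0,"tz":2,"ax":0,"ay":0,"az":0,"jaw":0.35},{"tx":0,"ty":0,"tz":0,"ax":0,"ay":0,"az":0,"jaw":0.35},{"tx":0,"ty":0,"tz":0,"ax":0,"ay":0,"az":0,"jaw":0.35}]'; python3 go.py -137 -59 53.8 -30 0.15 -1 t
```

```text
t: 9.55
ee_pos: [633.1, -104.5, 59.0]
orientation: [2.57, 0.536, 0.149]
ft_force: [0.7, 0.2, -0.5]
width: 43.7
q [ 0.04  0.65  1.84 -0.89  0.64  0.36] tcp rack [-138.64  -59.64   59.03] F [ 0.66  0.18 -0.54] w 43.749883967624115 t 9.55
target tcp [ 632.08 -103.12   53.8 ] shift now-frame cm [-0.04 -0.41  0.37] after-turn frame cm [-0.04 -0.41  0.37]
turn deg tool [ 0.01 -0.23 -0.07] tool z rack [-0.49 -0.08 -0.87]
```

Run:
```python
from m import *
A=[]
for n in('scene','side'):
  im,d=viewer.get_image(n);P=rk(cloud(n,d));h=cv2.cvtColor(im,cv2.COLOR_RGB2HSV).astype(int)
  k=(np.linalg.norm(P-[-135,-59,53],axis=-1)<65)&(h[...,1]>110)&(h[...,0]>14)&(h[...,0]<128)
  b=k&(h[...,0]>100)
  if b.sum()>3: print(n,b.sum(),np.percentile(P[b],[1,50,99],0).ravel())
  if n=='scene': save('s3.png',cv2.resize(im[170:330,180:380],None,fx=3.5,fy=3.5))
```

```text
scene 14 [-139.3  -81.7   19.7 -132.3  -79.6   27.  -118.7  -33.1   99. ]
side 85 [-124.4  -74.1   15.1 -115.3  -58.8   28.5 -110.6  -39.7   41. ]
```

```bash
for i in 1 2 3; do python3 -m inch '[{"tx":0,"ty":-0.1,"tz":0.17,"ax":0,"ay":0,"az":0,"jaw":0.35},{"tx":0,"ty":0,"tz":0,"ax":0,"ay":0,"az":0,"jaw":0.35}]' | grep -E 'ee_pos|force'; done
```

```text
ee_pos: [632.6, -103.9, 56.5]
ft_force: [1.5, 0.1, -1.3]
ee_pos: [632.4, -104.2, 54.1]
ft_force: [-1.0, -0.1, -1.0]
ee_pos: [632.7, -104.3, 52.6]
ft_force: [-0.4, 0.7, 3.2]
```

```bash
python3 -m inch '[{"tx":0,"ty":-0.05,"tz":0.09,"ax":0,"ay":0,"az":0,"jaw":0.35},{"tx":0,"ty":0,"tz":0,"ax":0,"ay":0,"az":0,"jaw":0.35}]' | grep -E 'ee_pos|force'; python3 -m inch '[{"tx":0,"ty":0,"tz":0,"ax":0,"ay":0,"az":0,"jaw":0.6},{"tx":0,"ty":0,"tz":0,"ax":0,"ay":0,"az":0,"jaw":0.66},{"tx":0,"ty":0,"tz":0,"ax":0,"ay":0,"az":0,"jaw":0.66}]'
python3 - <<'E'
from m import *
im,d=viewer.get_image('side');P=rk(cloud('side',d));h=cv2.cvtColor(im,cv2.COLOR_RGB2HSV).astype(int)
k=(np.linalg.norm(P-[-135,-59,53],axis=-1)<65)&(h[...,1]>110)&(h[...,0]>14)&(h[...,0]<128)
b=k&(h[...,0]>100)
print(b.sum(),np.percentile(P[b],[1,50,99],0).ravel())
E
```

```text
ee_pos: [632.8, -104.4, 52.6]
ft_force: [-3.3, 3.5, 11.9]
t: 11.02
ee_pos: [632.4, -104.3, 51.0]
orientation: [2.57, 0.537, 0.148]
ft_force: [-0.1, -0.2, -0.6]
width: 58.1
76 [-124.3  -73.7    8.7 -115.8  -61.3   23.8 -110.2  -39.8   35.1]
```

```bash
python3 -m inch '[{"tx":0,"ty":0,"tz":-1.5,"ax":0,"ay":0,"az":0,"jaw":0.66},{"tx":0,"ty":0,"tz":-2.5,"ax":0,"ay":0,"az":0,"jaw":0.66},{"tx":0,"ty":1.5,"tz":-3,"ax":0,"ay":0,"az":0,"jaw":0.66},{"tx":0,"ty":2.5,"tz":-4.5,"ax":0,"ay":0,"az":0,"jaw":0.66},{"tx":0,"ty":2.5,"tz":-4.5,"ax":0,"ay":0,"az":0,"jaw":0.66},{"tx":0,"ty":2,"tz":-4,"ax":0,"ay":0,"az":0,"jaw":0.66},{"tx":0,"ty":0,"tz":0,"ax":0,"ay":0,"az":0,"jaw":0.66}]'; python3 go.py -190 -58 250 35 0 -1 t
python3 - <<'E'
from m import *
for n in('scene',):
  im,d=viewer.get_image(n);P=rk(cloud(n,d));h=cv2.cvtColor(im,cv2.COLOR_RGB2HSV).astype(int)
  k=(np.linalg.norm(P-[-135,-59,53],axis=-1)<65)&(h[...,1]>110)&(h[...,0]>14)&(h[...,0]<128);b=k&(h[...,0]>100)
  print(b.sum(),np.percentile(P[b],[1,50,99],0).ravel())
  save('s4.png',cv2.resize(im[130:330,150:430],None,fx=2.8,fy=2.8))
E
```

```text
t: 11.95
ee_pos: [623.2, -79.6, 272.0]
orientation: [2.569, 0.535, 0.159]
ft_force: [-1.0, -0.4, 0.1]
width: 57.8
q [ 0.09  0.32  1.77 -0.62  0.96  0.01] tcp rack [-111.95  -56.5   272.05] F [-0.98 -0.38  0.13] w 57.84427424844028 t 11.95
target tcp [ 644.8  -154.58  250.  ] shift now-frame cm [-1.06  5.59  5.78] after-turn frame cm [ 0.15  7.66 -2.67]
turn deg tool [64.95 -0.26  9.25] tool z rack [-0.49 -0.09 -0.86]
289 [-152.5  -80.8   12.  -121.3  -69.1   70.2 -111.6  -38.9   91.9]
```

View pics/s4.png

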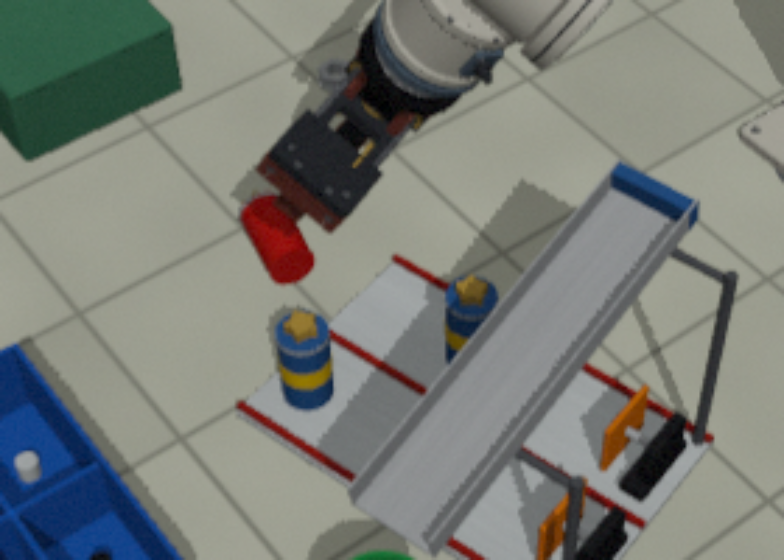

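The tin stands upright at about (-132,-60). Before pushing I check where the wrist camera sits on the tool, for clearance under the chute.

```bash
python3 - <<'E'
from m import *
from scipy.spatial.transform import Rotation as Ro
o=get_obs();k=viewer.get_calibration('wrist');R=cv2.Rodrigues(np.array(k['rvec'],float))[0]
print((Ro.from_rotvec(o['orientation']).as_matrix()).T@(-R.T@np.array(k['tvec']).reshape(3)-o['ee_pos']))
E
python3 -m inch '[{"tx":0,"ty":0,"tz":0,"ax":8.6,"ay":0,"az":1.32,"jaw":0.23},{"tx":0,"ty":0,"tz":0,"ax":8.6,"ay":0,"az":1.32,"jaw":0.23},{"tx":0,"ty":0,"tz":0,"ax":8.6,"ay":0,"az":1.32,"jaw":0.23},{"tx":0,"ty":0,"tz":0,"ax":8.6,"ay":0,"az":1.32,"jaw":0.23},{"tx":0,"ty":0,"tz":0,"ax":8.6,"ay":0,"az":1.32,"jaw":0.23},{"tx":0,"ty":0,"tz":0,"ax":8.6,"ay":0,"az":1.32,"jaw":0.23},{"tx":0,"ty":0,"tz":0,"ax":8.6,"ay":0,"az":1.32,"jaw":0.23},{"tx":0,"ty":0,"tz":0,"ax":0,"ay":0,"az":0,"jaw":0.23}]'; python3 go.py -190 -60 42 30 0 -1 t
```

```text
[   0.5  -72.9 -162. ]
t: 13.0
ee_pos: [620.3, -81.8, 263.5]
orientation: [-2.592, -0.333, 0.094]
ft_force: [-0.1, 0.1, 0.5]
width: 20.4
q [-0.36  0.54  1.45  0.43  1.49 -0.72] tcp rack [-113.37  -53.16  263.51] F [-0.1   0.09  0.51] w 20.434240825384062 t 13.0
target tcp [ 646.73 -154.06   42.  ] shift now-frame cm [ 0.78 17.83 15.21] after-turn frame cm [ 0.68 17.71 15.35]
turn deg tool [-0.47 -0.02 -0.32] tool z rack [ 0.51 -0.   -0.86]
```

I'll re-grip the upright tin near its top, leaning 45°. The hand then clears the standing tins and the chute, and the held tin can't tip while it pushes the front one.

```bash
python3 -m inch '[{"tx":0,"ty":0,"tz":-1,"ax":7.3,"ay":0,"az":-0.3,"jaw":0.66},{"tx":0,"ty":0,"tz":-1,"ax":7.3,"ay":0,"az":0,"jaw":0.66},{"tx":0,"ty":0,"tz":0,"ax":0,"ay":0,"az":0,"jaw":0.66}]'; python3 go.py -132 -60 70 45 0 -1
python3 - <<'E'
from m import *
A=[]
for n in('scene','side'):
  im,d=viewer.get_image(n);P=rk(cloud(n,d));h=cv2.cvtColor(im,cv2.COLOR_RGB2HSV).astype(int)
  k=(abs(P[...,0]+132)<28)&(abs(P[...,1]+59)<28)&(P[...,2]>15)&(P[...,2]<84)&(h[...,1]>90)&(h[...,0]>14)&(h[...,0]<128);Q=P[k]
  r=least_squares(lambda p:np.hypot(*(Q[:,:2]-p).T)-22,[-132,-60],loss='soft_l1');print(n,len(Q),r.x)
  if n=='side':
    k=(abs(P[...,0]-20)<30)&(abs(P[...,1]+56)<28)&(P[...,2]>15)&(P[...,2]<84)&(h[...,1]>90)&(h[...,0]>14)&(h[...,0]<128);Q=P[k]
    r=least_squares(lambda p:np.hypot(*(Q[:,:2]-p).T)-22,[20,-57],loss='soft_l1');print('front',len(Q),r.x)
E
```

```text
t: 13.38
ee_pos: [623.8, -91.5, 281.6]
orientation: [-2.342, -0.31, 0.125]
ft_force: [-0.1, 0.4, 0.2]
width: 46.9
q [-0.43  0.63  1.36  0.58  1.7  -0.79] tcp rack [-123.61  -54.    281.58] F [-0.12  0.36  0.23] w 46.8922301760164 t 13.375
target tcp [628.28 -85.05  56.56] shift now-frame cm [ 0.54 15.51 16.31] after-turn frame cm [ 0.6  15.55 16.27]
turn deg tool [ 0.15 -0.05  0.15] tool z rack [ 0.71 -0.   -0.71]
scene 287 [-134.3  -57.6]
side 95 [-135.2  -57.2]
front 349 [ 18.3 -55.2]
```

```bash
python3 -m inch '[{"tx":0.3,"ty":5.2,"tz":0,"ax":0,"ay":0,"az":0,"jaw":0.68},{"tx":0,"ty":5.2,"tz":0,"ax":0,"ay":0,"az":0,"jaw":0.68},{"tx":0,"ty":5.3,"tz":0,"ax":0,"ay":0,"az":0,"jaw":0.68},{"tx":0,"ty":0,"tz":4,"ax":0,"ay":0,"az":0,"jaw":0.68},{"tx":0,"ty":0,"tz":2,"ax":0,"ay":0,"az":0,"jaw":0.68},{"tx":0,"ty":0,"tz":0,"ax":0,"ay":0,"az":0,"jaw":0.68}]'; python3 go.py -134.5 -57.5 70 45 0 -1
python3 - <<'E'
from m import *
im,d=viewer.get_image('wrist');save('w5.png',im)
E
```

```text
t: 14.22
ee_pos: [645.4, -154.3, 130.4]
orientation: [-2.34, -0.315, 0.125]
ft_force: [0.4, -0.6, 0.9]
width: 59.2
q [-0.5   0.86  1.29  0.54  1.59 -0.92] tcp rack [-189.92  -58.61  130.38] F [ 0.37 -0.6   0.87] w 59.215621503283174 t 14.225
target tcp [626.51 -88.11  56.56] shift now-frame cm [-0.11  0.34 10.09] after-turn frame cm [-0.11  0.35 10.09]
turn deg tool [0.07 0.03 0.37] tool z rack [ 0.71  0.   -0.71]
```

View pics/w5.png

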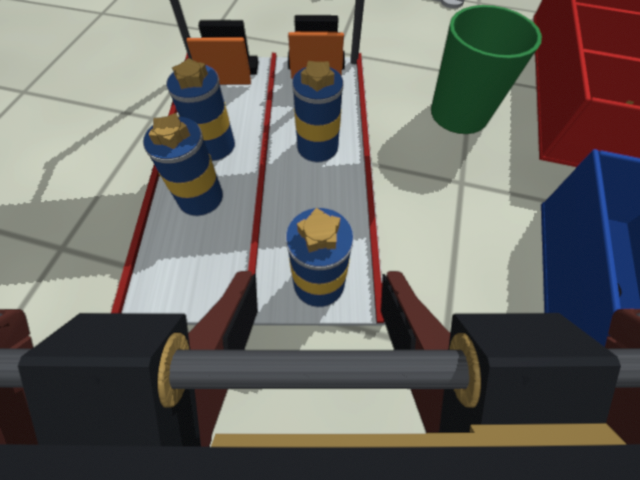

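The tin is centred between the fingers (column 320), with the front tin behind it at column 318. The stop's face shows in the wrist picture, so I measure it and close in.

```bash
python3 - <<'E'
from m import *
im,d=viewer.get_image('wrist');P=rk(cloud('wrist',d));h=cv2.cvtColor(im,cv2.COLOR_RGB2HSV).astype(int)
for lo,hi in((-98,-8),(8,98)):
  k=(P[...,1]<hi)&(P[...,1]>lo)&(P[...,0]>95)&(P[...,0]<150)&(h[...,1]>120)&(h[...,0]>5)&(h[...,0]<15)&(P[...,2]>20)&(P[...,2]<62);print(k.sum(),np.percentile(P[k],[5,50,95],0))
k=(P[...,1]<-20)&(P[...,1]>-90)&(P[...,0]>-10)&(P[...,0]<50)&(P[...,2]>15)&(P[...,2]<84)&(h[...,1]>90)&(h[...,0]>14)&(h[...,0]<128);Q=P[k]
print('front',least_squares(lambda p:np.hypot(*(Q[:,:2]-p).T)-22,[20,-57],loss='soft_l1').x)
E
python3 -m inch '[{"tx":0,"ty":0.3,"tz":3,"ax":0,"ay":0,"az":0,"jaw":0.68},{"tx":0,"ty":0,"tz":4,"ax":0,"ay":0,"az":0,"jaw":0.68},{"tx":0,"ty":0,"tz":3,"ax":0,"ay":0,"az":0,"jaw":0.68},{"tx":0,"ty":0,"tz":0,"ax":0,"ay":0,"az":0,"jaw":0.68}]'; python3 go.py -134.5 -57.5 70 45 0 -1
python3 -m inch '[{"tx":0,"ty":0,"tz":0,"ax":0,"ay":0,"az":0,"jaw":0.35},{"tx":0,"ty":0,"tz":0,"ax":0,"ay":0,"az":0,"jaw":0.35},{"tx":0,"ty":0,"tz":0,"ax":0,"ay":0,"az":0,"jaw":0.35},{"tx":0,"ty":0,"tz":0,"ax":0,"ay":0,"az":0,"jaw":0.35}]'
```

```text
1388 [[119.7 -82.6  27.4]
 [121.2 -54.5  46.3]
 [122.5 -28.4  60.6]]
1627 [[109.3  22.1  23.6]
 [110.6  44.1  46.5]
 [135.9  74.4  60.4]]
front [ 18.5 -57.6]
t: 14.82
ee_pos: [628.0, -89.4, 57.4]
orientation: [-2.339, -0.314, 0.124]
ft_force: [-0.8, -0.3, -0.2]
width: 59.6
q [-0.43  0.9   1.41  0.58  1.42 -0.96] tcp rack [-122.73  -58.58   57.41] F [-0.8  -0.27 -0.21] w 59.59388395255833 t 14.825
target tcp [626.51 -88.11  56.56] shift now-frame cm [-0.11 -0.06  0.18] after-turn frame cm [-0.11 -0.06  0.18]
turn deg tool [ 0.03 -0.04  0.33] tool z rack [ 0.71 -0.   -0.71]
t: 15.32
ee_pos: [629.6, -91.5, 58.8]
orientation: [-2.341, -0.313, 0.118]
ft_force: [0.8, -4.0, 7.4]
width: 43.3
```

```bash
python3 -m inch '[{"tx":0,"ty":-0.15,"tz":-0.15,"ax":0,"ay":0,"az":0,"jaw":0.35},{"tx":0,"ty":-0.7,"tz":0.7,"ax":0,"ay":0,"az":0,"jaw":0.35},{"tx":0,"ty":-1.4,"tz":1.4,"ax":0,"ay":0,"az":0,"jaw":0.35},{"tx":0,"ty":-1.4,"tz":1.4,"ax":0,"ay":0,"az":0,"jaw":0.35},{"tx":0,"ty":-1.4,"tz":1.4,"ax":0,"ay":0,"az":0,"jaw":0.35},{"tx":0,"ty":-1.4,"tz":1.4,"ax":0,"ay":0,"az":0,"jaw":0.35},{"tx":0,"ty":-0.7,"tz":0.7,"ax":0,"ay":0,"az":0,"jaw":0.35},{"tx":0,"ty":0,"tz":0,"ax":0,"ay":0,"az":0,"jaw":0.35}]'; python3 go.py -34.5 -58 71 45 0 -1
python3 - <<'E'
from m import *
im,d=viewer.get_image('side');P=rk(cloud('side',d));h=cv2.cvtColor(im,cv2.COLOR_RGB2HSV).astype(int)
k=(P[...,1]<-8)&(P[...,1]>-98)&(P[...,0]>-110)&(P[...,0]<95)&(P[...,2]>9)&(P[...,2]<50)&(h[...,1]>90)&(h[...,0]>100)&(h[...,0]<128)
for a,b in((-110,-5),(-5,95)):
  Q=P[k&(P[...,0]>a)&(P[...,0]<b)];print(len(Q),np.percentile(Q,[2,50,98],0).ravel() if len(Q)>3 else'')
E
```

```text
t: 16.32
ee_pos: [602.3, 6.1, 59.4]
orientation: [-2.34, -0.314, 0.122]
ft_force: [0.4, -0.4, -1.1]
width: 43.7
q [-0.32  0.84  1.56  0.66  1.31 -0.95] tcp rack [-23.81 -58.46  59.38] F [ 0.37 -0.36 -1.06] w 43.65471902203199 t 16.325
target tcp [601.17   8.63  57.56] shift now-frame cm [-0.05 -0.07  0.32] after-turn frame cm [-0.05 -0.07  0.32]
turn deg tool [ 0.05 -0.09  0.34] tool z rack [ 0.71 -0.   -0.71]
5 [-22.6 -76.2  11.5 -21.9 -76.   19.5 -18.  -75.4  29.1]
137 [ 24.6 -77.   10.1  37.4 -59.1  22.3  41.5 -37.8  34.5]
```

```bash
python3 -m inch '[{"tx":0,"ty":-0.4,"tz":0.4,"ax":0,"ay":0,"az":0,"jaw":0.35},{"tx":0,"ty":-0.4,"tz":0.4,"ax":0,"ay":0,"az":0,"jaw":0.35},{"tx":0,"ty":-0.4,"tz":0.4,"ax":0,"ay":0,"az":0,"jaw":0.35},{"tx":0,"ty":-0.4,"tz":0.4,"ax":0,"ay":0,"az":0,"jaw":0.35},{"tx":0,"ty":-0.4,"tz":0.4,"ax":0,"ay":0,"az":0,"jaw":0.35},{"tx":0,"ty":-0.4,"tz":0.4,"ax":0,"ay":0,"az":0,"jaw":0.35}]'; python3 -m inch '[{"tx":0,"ty":-0.4,"tz":0.4,"ax":0,"ay":0,"az":0,"jaw":0.35},{"tx":0,"ty":-0.4,"tz":0.4,"ax":0,"ay":0,"az":0,"jaw":0.35},{"tx":0,"ty":-0.4,"tz":0.4,"ax":0,"ay":0,"az":0,"jaw":0.35},{"tx":0,"ty":-0.4,"tz":0.4,"ax":0,"ay":0,"az":0,"jaw":0.35},{"tx":0,"ty":-0.4,"tz":0.4,"ax":0,"ay":0,"az":0,"jaw":0.35},{"tx":0,"ty":-0.4,"tz":0.4,"ax":0,"ay":0,"az":0,"jaw":0.35},{"tx":0,"ty":0,"tz":0,"ax":0,"ay":0,"az":0,"jaw":0.35}]'; python3 go.py 55 -58 71 45 0 -1
cat > chk.py <<'E'
from m import *
im,d=viewer.get_image('side');P=rk(cloud('side',d));h=cv2.cvtColor(im,cv2.COLOR_RGB2HSV).astype(int)
k=(P[...,1]<-8)&(P[...,1]>-98)&(P[...,0]>-110)&(P[...,0]<124)&(P[...,2]>9)&(P[...,2]<80)&(h[...,1]>90)&(h[...,0]>100)&(h[...,0]<128)
Q=P[k];print('front',len(Q),np.percentile(Q,[2,50,98],0).ravel(),least_squares(lambda p:np.hypot(*(Q[:,:2]-p).T)-22,[np.percentile(Q[:,0],98)-22,-57],loss='soft_l1').x)
k=(P[...,1]<-8)&(P[...,1]>-98)&(P[...,0]>115)&(P[...,0]<150)&(h[...,1]>120)&(h[...,0]>5)&(h[...,0]<15)&(P[...,2]>20)&(P[...,2]<62);print('stop back',k.sum(),np.percentile(P[k],[5,50,95],0)[:,0])
save('c%d.png'%int(get_obs()['t']*100),cv2.resize(im[210:350,230:400],None,fx=4,fy=4))
E
python3 chk.py
```

```text
t: 17.12
ee_pos: [593.6, 38.5, 59.3]
orientation: [-2.34, -0.313, 0.122]
ft_force: [-0.1, 0.0, -1.2]
width: 43.6
t: 18.0
ee_pos: [584.6, 71.4, 59.2]
orientation: [-2.339, -0.313, 0.123]
ft_force: [-0.0, -0.0, -0.9]
width: 43.6
q [-0.23  0.81  1.64  0.72  1.23 -0.94] tcp rack [ 43.83 -58.16  59.25] F [-0.02 -0.02 -0.92] w 43.64055410481787 t 18.0
target tcp [578.06  95.09  57.56] shift now-frame cm [-0.01 -1.62  1.86] after-turn frame cm [-0.02 -1.62  1.86]
turn deg tool [ 0.03 -0.1   0.32] tool z rack [ 0.71 -0.   -0.71]
front 164 [ 39.5 -77.9  13.3  94.9 -63.5  68.5 102.  -36.9  79.3] [ 77.1 -55.2]
stop back 212 [123.9 126.4 128.4]
```

```bash
python3 -m inch '[{"tx":0,"ty":-0.3,"tz":0.3,"ax":0,"ay":0,"az":0,"jaw":0.35},{"tx":0,"ty":-0.3,"tz":0.3,"ax":0,"ay":0,"az":0,"jaw":0.35},{"tx":0,"ty":-0.3,"tz":0.3,"ax":0,"ay":0,"az":0,"jaw":0.35},{"tx":0,"ty":-0.3,"tz":0.3,"ax":0,"ay":0,"az":0,"jaw":0.35},{"tx":0,"ty":0,"tz":0,"ax":0,"ay":0,"az":0,"jaw":0.35}]'|grep -E 'ee_|force'; for i in 1 2 3; do python3 -m inch '[{"tx":0,"ty":-0.15,"tz":0.15,"ax":0,"ay":0,"az":0,"jaw":0.35},{"tx":0,"ty":0,"tz":0,"ax":0,"ay":0,"az":0,"jaw":0.35}]'|grep -E 'ee_|force'; done; python3 go.py 60 -58 71 45 0 -1; python3 chk.py
```

```text
ee_pos: [580.2, 87.7, 59.2]
ft_force: [0.2, 0.1, -0.3]
ee_pos: [579.8, 89.4, 59.2]
ft_force: [0.1, 0.6, -1.0]
ee_pos: [579.3, 91.5, 59.2]
ft_force: [-0.1, 0.3, -1.0]
ee_pos: [579.3, 93.0, 59.3]
ft_force: [1.4, -3.9, 1.2]
q [-0.2   0.8   1.67  0.74  1.21 -0.94] tcp rack [ 66.06 -58.69  59.27] F [ 1.39 -3.91  1.24] w 43.47564619472748 t 19.425
target tcp [576.77  99.92  57.56] shift now-frame cm [-0.07 -0.4   0.64] after-turn frame cm [-0.07 -0.4   0.64]
turn deg tool [ 0.12 -0.19  0.32] tool z rack [ 0.71 -0.   -0.71]
front 138 [ 60.  -79.1  17.6 115.5 -65.8  71.  122.9 -36.8  79.6] [ 98.3 -55.2]
stop back 219 [125.7 127.5 129.7]
```

Contact with the stop came at TCP x≈66, at about 4 N, as predicted. I press about 6 mm further.

```bash
for i in 1 2 3 4; do python3 -m inch '[{"tx":0,"ty":-0.14,"tz":0.14,"ax":0,"ay":0,"az":0,"jaw":0.35},{"tx":0,"ty":0,"tz":0,"ax":0,"ay":0,"az":0,"jaw":0.35}]'|grep -E 'force'; done; python3 go.py 60 -58 71 45 0 -1; python3 chk.py
```

```text
ft_force: [1.6, -4.9, 1.1]
ft_force: [1.4, -5.5, 0.6]
ft_force: [2.3, -5.8, 0.5]
ft_force: [2.4, -5.9, -0.4]
q [-0.19  0.79  1.68  0.75  1.2  -0.93] tcp rack [ 73.73 -58.81  59.32] F [ 2.39 -5.88 -0.35] w 43.539959263213426 t 20.475
target tcp [576.77  99.92  57.56] shift now-frame cm [-0.08  0.14  0.1 ] after-turn frame cm [-0.08  0.15  0.1 ]
turn deg tool [ 0.13 -0.21  0.33] tool z rack [ 0.71 -0.   -0.71]
front 80 [ 67.2 -79.2  14.3  80.9 -74.3  69.6 123.5 -35.6  79.2] [ 95.9 -66.5]
stop back 169 [132.6 134.9 136.9]
```

```bash
python3 -m inch '[{"tx":0,"ty":0.05,"tz":0.05,"ax":0,"ay":0,"az":0,"jaw":0.35},{"tx":0,"ty":0,"tz":0,"ax":0,"ay":0,"az":0,"jaw":0.35}]'|grep -E 'ee_|force'; python3 -m inch '[{"tx":0,"ty":0,"tz":0,"ax":0,"ay":0,"az":0,"jaw":0.6},{"tx":0,"ty":0,"tz":0,"ax":0,"ay":0,"az":0,"jaw":0.66},{"tx":0,"ty":0,"tz":0,"ax":0,"ay":0,"az":0,"jaw":0.66}]'; python3 go.py 60 -58 71 45 0 -1; python3 chk.py
```

```text
ee_pos: [577.6, 100.4, 58.8]
ft_force: [2.5, -7.4, 2.3]
t: 21.15
ee_pos: [576.3, 101.4, 58.4]
orientation: [-2.339, -0.313, 0.123]
ft_force: [0.1, 0.8, 0.4]
width: 57.9
q [-0.19  0.8   1.68  0.75  1.2  -0.94] tcp rack [ 75.   -57.94  58.41] F [0.05 0.78 0.36] w 57.917640783954404 t 21.15
target tcp [576.77  99.92  57.56] shift now-frame cm [ 0.01  0.17 -0.05] after-turn frame cm [ 0.01  0.17 -0.05]
turn deg tool [ 0.01 -0.09  0.3 ] tool z rack [ 0.71 -0.   -0.71]
front 79 [ 66.  -79.1  13.8  82.3 -74.4  67.6 123.3 -35.4  79.8] [ 96.2 -65.8]
stop back 173 [132.7 135.  137.2]
```

Released with no residual force. Now I retreat along the tool axis and look.

```bash
python3 -m inch '[{"tx":0,"ty":0,"tz":-1.5,"ax":0,"ay":0,"az":0,"jaw":0.66},{"tx":0,"ty":0,"tz":-3,"ax":0,"ay":0,"az":0,"jaw":0.66},{"tx":0,"ty":0,"tz":-4,"ax":0,"ay":0,"az":0,"jaw":0.66},{"tx":0,"ty":0,"tz":-4,"ax":0,"ay":0,"az":0,"jaw":0.66},{"tx":0,"ty":0,"tz":-4,"ax":0,"ay":0,"az":0,"jaw":0.66},{"tx":0,"ty":0,"tz":-4,"ax":0,"ay":0,"az":0,"jaw":0.66},{"tx":0,"ty":0,"tz":0,"ax":0,"ay":0,"az":0,"jaw":0.66}]'
cat > fin.py <<'E'
from m import *
im,d=viewer.get_image('wrist');P=rk(cloud('wrist',d));h=cv2.cvtColor(im,cv2.COLOR_RGB2HSV).astype(int)
k=(P[...,1]<-8)&(P[...,1]>-98)&(P[...,2]>15)&(P[...,2]<84)&(h[...,1]>90)&(h[...,0]>14)&(h[...,0]<128)
for a,b,g in((30,78,58),(84,122,102)):
  Q=P[k&(P[...,0]>a)&(P[...,0]<b)];print(len(Q),least_squares(lambda p:np.hypot(*(Q[:,:2]-p).T)-22,[g,-57],loss='soft_l1').x)
k=(P[...,1]<-8)&(P[...,1]>-98)&(P[...,0]>110)&(P[...,0]<150)&(h[...,1]>120)&(h[...,0]>5)&(h[...,0]<15)&(P[...,2]>20)&(P[...,2]<62);print('face',k.sum(),np.percentile(P[k],[10,50,90],0)[:,0])
save('w9.png',im)
E
python3 fin.py; python3 chk.py; ls pics
```

```text
t: 22.08
ee_pos: [615.5, -41.6, 206.2]
orientation: [-2.343, -0.312, 0.115]
ft_force: [0.1, 0.6, 0.8]
width: 58.0
1083 [ 66.7 -57.9]
112 [110.5 -54. ]
face 191 [131.9 132.5 133.5]
front 80 [ 67.2 -79.3  13.8  80.1 -74.3  68.  123.8 -35.6  78.9] [ 96.1 -65.2]
stop back 168 [132.8 135.1 137.3]
c1805.png
c1947.png
c2052.png
c2120.png
c2217.png
crop_scene.png
crop_side.png
s2.png
s3.png
s4.png
scene.png
side.png
w1.png
w2.png
w5.png
w9.png
```

View pics/w9.png

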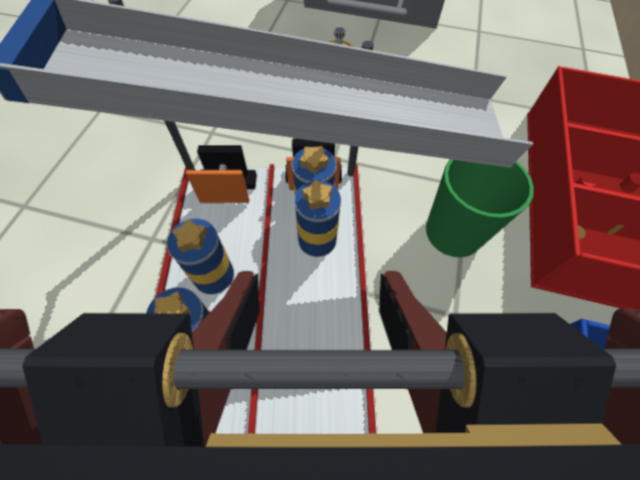

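The wrist view shows both tins upright in line at (317,220) and (314,165), with the front one against the stop. The other lane is untouched. I check the touching more closely.

View pics/c2217.png

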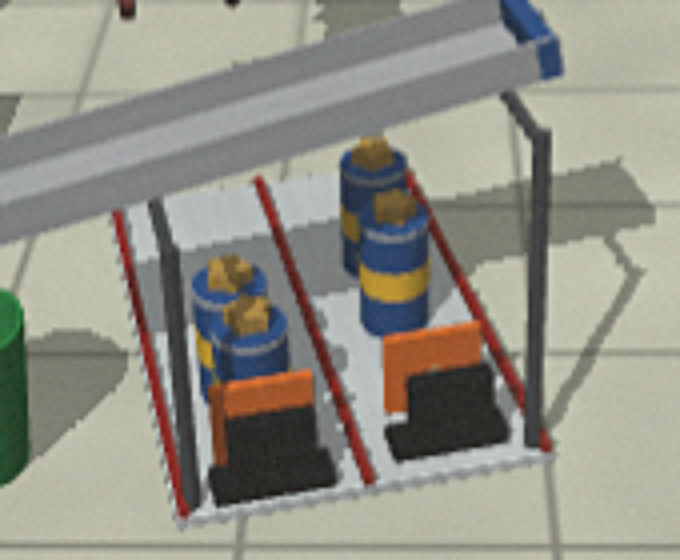

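Run:
```python
from m import *
D=[]
for i in range(4):
  im,d=viewer.get_image('wrist');P=rk(cloud('wrist',d));h=cv2.cvtColor(im,cv2.COLOR_RGB2HSV).astype(int)
  L=(abs(P[...,1]+57)<26)&(h[...,1]>60)
  cap=L&(P[...,2]>95.5)&(P[...,2]<106)
  c=[np.r_[(P[cap&(abs(P[...,0]-g)<18)][:,:2].max(0)+P[cap&(abs(P[...,0]-g)<18)][:,:2].min(0))/2,(cap&(abs(P[...,0]-g)<18)).sum()] for g in(67,111)]
  lid=L&(P[...,2]>84)&(P[...,2]<91)
  e=[np.percentile(P[lid&(abs(P[...,0]-g)<22.5)],[3,97],0)[:,0] for g in(66.5,110.5)]
  print(c[0],c[1],'cap dist',np.linalg.norm(c[1][:2]-c[0][:2]),'lids',e)
```

```text
[ 65.5 -57.7 483. ] [108.2 -55.7 411. ] cap dist 42.77574719249169 lids [array([45.8, 87.2]), array([ 89.4, 125.4])]
[ 65.  -58.9 479. ] [107.5 -55.  423. ] cap dist 42.7078570324453 lids [array([45.6, 87.5]), array([ 89. , 124.1])]
[ 64.8 -58.9 491. ] [107.7 -55.5 424. ] cap dist 43.03229999218448 lids [array([45.3, 87.9]), array([ 88.8, 124.1])]
[ 64.2 -59.1 491. ] [106.9 -55.6 418. ] cap dist 42.80976290920471 lids [array([45.5, 87.8]), array([ 88.7, 124.1])]
```

Centre spacing reads 42.8 to 43.9 mm for a 44 mm diameter, so the tins are touching. The stop is pressed about 8 to 11 mm. I hand in.

```bash
python3 -c "
from workcell import ctrl,get_obs
print(get_obs()['t'],get_obs()['ft_force']);print(ctrl.close_job())"
```

```text
22.375 [-0.0774853   1.56795316  0.74896661]
the job is handed in; nothing more can be done
None
```

The tipped tin (lane right) is standing upright, star cap up, behind its front tin. Both have been slid forward under the chute against the orange stop. I handed the job in at 22.4 s, with the arm withdrawn and touching nothing.

**How it was done:** I gripped the tin near its cap, leaning in from the open end, turned it upright and set it down at the back of its lane. I then re-gripped it near the top, leaning 45°, and slid it forward until it pushed the front tin against the stop. I felt first contact at about 4 N and pressed on to a peak of about 8 N.

**Last checks:**
- **Tins:** both are upright in line. Their centres measured 42.8 to 43.9 mm apart across two methods, against a 44 mm diameter, so they are touching within measuring error.
- **Stop:** the readings disagree somewhat. The side view of its back gave about 8.5 mm pressed and the wrist view of its face about 11 mm. The wrist view of the tins' caps gave about 8 mm. All are within the wanted 1 to 14 mm and short of the 18 mm hard end.
- **Surroundings:** the other lane, the cup and the chute look undisturbed in the last pictures. The red look-alike tin and the nut were outside those last views, but nothing touched them.

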